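# Tighten a sample cell cover crosswise

### The arm

A 6-joint arm with a two-finger parallel gripper is mounted at the origin on a cart in front of the work surface, level with it; the furniture and walls round the work are solid. World frame = base frame: x ahead of the robot, y to its left, z up, the work surface at z = 0. Lengths are in m, angles in rad, forces in N, time in s.
With the tool pointing down it reaches from about 0.3 to 0.85 m from the base axis. Payload 4.2 kg.
Tool frame: the origin (TCP) lies at the very end of the fingers, on their centre line; the grasp point (between the pads) lies 19 mm behind it; z points along the fingers, y is the line along which they close (so a half turn about z gives the same grasp; the last joint's range is limited). The gripper opens to 91 mm and grips with 3 to 60 N. Pads are 32 mm wide; open, the fingers measure 118 mm over their backs; the gripper's body (76 mm by 178 mm) begins 60 mm behind the grasp point.
Start: joints at [-1.173, 0.32, 1.565, -0, 1.257, -0.02], TCP at [0.233, -0.526, 0.214] pointing down, gripper open.
Joint ranges: [-3.11, 3.11], [-0.84, 2.01], [0.21, 2.61], [-1.34, 4.49], [0.05, 2.63], [-2.56, 2.56]. Speed limits (rad/s): [2.57, 2.57, 3.14, 3.14, 3.14, 3.14].

### API

Orientations are given as a unit quaternion [w, x, y, z].
In Python, from cell import bot gives the robot as it stands.
- The arm moves only by the shell command python3 -m inch 'ROWS' [FORCE]. ROWS is JSON, a list of rows, each a list of 3 entries, a list of its own where there are three numbers: the shift along the world's x, y, z as a fraction of full scale, then the turn, a rotation vector about the world's x, y, z as a fraction of full scale, then the gripper command: -1 is fully open, 1 is shut, values between are in proportion. In form: [[[dx, dy, dz], [rx, ry, rz], claw], ...]. A call has 1 to 12 rows; each row shifts and turns the commanded pose from where the row before left it; what a row does not reach is not made up. Full scale, the value 1, is 100 mm for a shift and 2 pi rad for a turn. A row lasts 1/10 s, in which the tool goes at most 50 mm and 8.59 degrees, less where a joint would pass 70% of its speed; a pose out of reach is approached as far as the arm can. A call with a number of a shift or a turn outside -1 to 1 is refused whole. A call with a gripper value outside its range is refused whole. The fingers move at their own pace and stop on an object; FORCE is the grip in N (left out, the last holds). Time passes only in rows, so rows that do not move let the fingers close. It gives the time, the measured TCP pose, the force, the opening and the grip force at its end, in the units of the state.
- bot.get_obs(): the state, without advancing time (a new reading comes with each control period).
- bot.read_camera(name): name is "scene" or "top" or "wrist"; returns a dict with "color" (384x512x3 uint8, red, green, blue), "depth" (384x512 float32, m along the optical axis (not along the pixel's ray), 0 where there is no reading), "mtx" (3x3 intrinsics, pixels), "k1" (the pictures are not rectified: a ray, as slopes to the right and down, at radius r is drawn at 1 + k1 r^2 times it, then the intrinsics apply), "R" (3x3) and "t" (3): a world point X has camera coordinates R X + t; the wrist camera has in their place "T_tool_cam" (4x4, takes a point from camera to tool coordinates, whose origin is the TCP and whose axes are the flange's). Camera axes: x right, y down, z forward; pixel columns grow to the right and rows downward; lengths in m; the calibration is good to about 2 mm. A picture is of the moment at which its call begins: read the wrist's pose just before it.
- bot.job_done(): hands the job in; it is judged then, once.
The state is a dict: "time": time; "q": joint angles; "joint_velocities": joint speeds; "joint_efforts": joint torques, N m; "tcp_pos": TCP position; "tcp_rot": TCP orientation; "ft_force": force on the tool from outside, world axes, zero at the start; "ft_torque": the same for the moment, N m; "finger_gap": finger opening in m; "finger_force": force on a finger pad.
Only numpy, scipy, OpenCV 4.12 (cv2) and the standard library are available. Lean on these libraries where they do the work, as an engineer would, in place of code of your own. Each camera call takes 0.05 s, during which the arm holds its last target. There are 200 camera calls.

### The job

Finish closing the sample cell's cover by tightening its four bar knobs clockwise, crosswise and in two passes; the black pair is already snug, the red pair still loose. First only nip up the two red knobs: turn each until it goes from free to stiff, then some 5 to 10 degrees further. When both are nipped, turn each red knob, and after them each black knob, an eighth of a turn further against the stiffness; do not lean on the glass, and leave the other things where they are.

Things in the scene. Friction and masses are not known exactly. Their poses are not given: they have to be found in the camera images.
- cell: round metal sample cell, fixed, 172 mm across, 56 mm high to the top of its steel cover ring; origin on its axis at table height, z up; a pipe stub points along +x. Knobs 1 (red), 2 (black), 3 (red), 4 (black) stand on a 62 mm radius at 45, 135, 225, 315 degrees anticlockwise from its x axis
- window: the glass disc in the middle of the cover, 68 mm across, its top at z = 60 mm; fragile (8 N at most); origin on the cell's axis at table height
- knob_1: red bar knob. Grip: upright bar 40 mm long (its x), 12 mm thick (y), 34 mm tall, from 70 to 104 mm above the table, on a 13 mm neck; keep fingertips above 66 mm (collar, 30 mm across, below). Origin on its axis, 56 mm above the table at the start; z up. Both ends of the bar are alike. Tightens clockwise seen from above
- knob_3: the other red bar knob, opposite, shaped as knob_1. Both red ones first turn freely (0.03 N m) for 14 to 63 degrees, a hidden amount that differs by knob and run and does not show in their direction; then they stiffen suddenly to about 0.35 N m while turning (some 0.2 N m remains felt when the hand stops), no more further on, and stay where they are left. Only stiff turning tightens
- knob_2: black bar knob between the red ones, shaped as knob_1; already snug: stiff from the start (about 0.35 N m), so every degree clockwise tightens it. Turning any knob back only frees it, without undoing the squeeze; turn it forward to the stiffness again before counting
- knob_4: the other black bar knob, opposite knob_2 and like it in every way
- collar_1_at (a point): underside centre of the brass spring collar under knob_1: 56 mm above the table at the start; knob and collar sink together by 2 mm per radian of stiff turning, none in free turning: too little to steer by, so judge by feel
- collar_2_at (a point): underside centre of the brass spring collar under knob_2: 56 mm above the table at the start; knob and collar sink together by 2 mm per radian of stiff turning, none in free turning: too little to steer by, so judge by feel
- collar_3_at (a point): underside centre of the brass spring collar under knob_3: 56 mm above the table at the start; knob and collar sink together by 2 mm per radian of stiff turning, none in free turning: too little to steer by, so judge by feel
- collar_4_at (a point): underside centre of the brass spring collar under knob_4: 56 mm above the table at the start; knob and collar sink together by 2 mm per radian of stiff turning, none in free turning: too little to steer by, so judge by feel
- oil_bottle: small bottle with black cap, 28 mm across, 66 mm high, stands behind the cell; a bystander, leave alone; origin at the centre of its underside (as built)
- objective_b: microscope objective with yellow ring, 31 mm across, 50 mm high, stands behind the cell; a bystander, leave alone; origin at the centre of its underside (as built)
- ball_driver: red-handled driver, 215 mm long, lies in front of the cell along y; a bystander, leave alone; origin at the centre of its underside (as built)
- lens_tube_b: black knurled ring-shaped lens tube, 31 mm across, 18 mm high, at the front right; a bystander, leave alone; origin at the centre of its underside (as built)
Not all that is in view belongs to the job. There is more than one size of the cell; the one meant has the size given above.

How it is judged:
On the way, in this order (a step that is already met when the one before it is completed fails the run):
1. both red knobs nipped (z of each of collar_1_at, collar_3_at in the frame of cell below 0.05592 m), for 0.1 s.
2. both red knobs tightened (z of each of collar_1_at, collar_3_at in the frame of cell below 0.0549 m), for 0.1 s.
3. both black knobs tightened (z of each of collar_2_at, collar_4_at in the frame of cell below 0.0549 m), for 0.1 s.
At the end, for the whole second after the job is handed in: every knob has been turned between 31 and 77 degrees in its stiff part (its collar lies 1.1 to 2.7 mm lower than at the start); nominal is 45 degrees for the black and 50 to 60 degrees for the red ones (all of step 2 and all of step 3 and z of each of collar_1_at, collar_2_at, collar_3_at, collar_4_at in the frame of cell above 0.0533 m); the robot touches nothing.
It fails at once if a red knob is turned more than 22 degrees into its stiff part before the other red one is nipped ((z of collar_1_at in the frame of cell below 0.05524 m and z of collar_3_at in the frame of cell above 0.05597 m) or (z of collar_3_at in the frame of cell below 0.05524 m and z of collar_1_at in the frame of cell above 0.05597 m)).
It fails at once if a black knob is turned more than 8 degrees tighter before both red ones are tightened (z of any of collar_2_at, collar_4_at in the frame of cell below 0.05572 m and z of any of collar_1_at, collar_3_at in the frame of cell above 0.0549 m).
It fails at once if the glass is pressed with more than 8 N (contact force between anything else and window above 8 N).
It fails at once if a loose thing beside the cell is moved by more than 20 mm (distance of any of oil_bottle, objective_b, ball_driver, lens_tube_b from where it was at the start of the episode above 0.02 m).
It also fails if it takes over 72 s, if anything falls off the work surface, if the arm or the gripper's body presses on something with over 40 N, if the wrist force passes 120 N, or if a joint passes its speed limit or range.

## Working session

There is one attempt and no reset: what is moved stays moved. The work goes in short steps, Python scripts to look and compute and a shell command to move; the robot and the scene stay as the last step left them, time stands still between calls to the robot, and variables do not carry over. Pictures are saved under pics/ and viewed, at most 10 in all, crops included, and the job is handed in when it is done.

```bash
mkdir -p pics; ls
python3 - <<'E'
from cell import bot
import cv2,numpy as np,pickle
o=bot.get_obs();print({k:np.round(v,3) for k,v in o.items()})
for n in("scene","top"):
    c=bot.read_camera(n);pickle.dump(c,open(f"pics/{n}.pkl","wb"));cv2.imwrite(f"pics/{n}0.png",cv2.resize(c["color"][:,:,::-1],(800,600)));print(n,c["mtx"],c["k1"],c["R"],c["t"])
E
```

```text
pics
{'time': np.float64(0.0), 'q': array([-1.173,  0.32 ,  1.566, -0.   ,  1.257, -0.02 ]), 'joint_velocities': array([-0.001, -0.001,  0.   ,  0.001,  0.001,  0.001]), 'joint_efforts': array([-3.0000e-03, -4.1246e+01, -2.3197e+01,  7.3000e-02,  4.6000e-02,
       -0.0000e+00]), 'tcp_pos': array([ 0.233, -0.525,  0.213]), 'tcp_rot': array([-0.001,  0.978,  0.207, -0.   ]), 'ft_force': array([-0.526,  0.052,  0.013]), 'ft_torque': array([0.027, 0.015, 0.027]), 'finger_force': np.float64(0.0), 'finger_gap': np.float64(0.091)}
scene [[415.73035784   0.         255.42506532]
 [  0.         415.73035784 194.36887884]
 [  0.           0.           1.        ]] -0.012946039466422764 [[-0.64191759 -0.76662582 -0.01505502]
 [-0.57429959  0.49370145 -0.65302286]
 [ 0.50805687 -0.41054077 -0.75718854]] [0.28427839 0.42924466 0.57680972]
top [[477.63115116   0.         261.24178861]
 [  0.         477.63115116 186.89765309]
 [  0.           0.           1.        ]] 0.04412480869861849 [[ 5.04150857e-04 -9.99784383e-01 -2.07589520e-02]
 [-9.97051800e-01  1.09027328e-03 -7.67236573e-02]
 [ 7.67297472e-02  2.07364307e-02 -9.96836269e-01]] [-0.09766218  0.59349694  1.27243521]
```

View pics/top0.png

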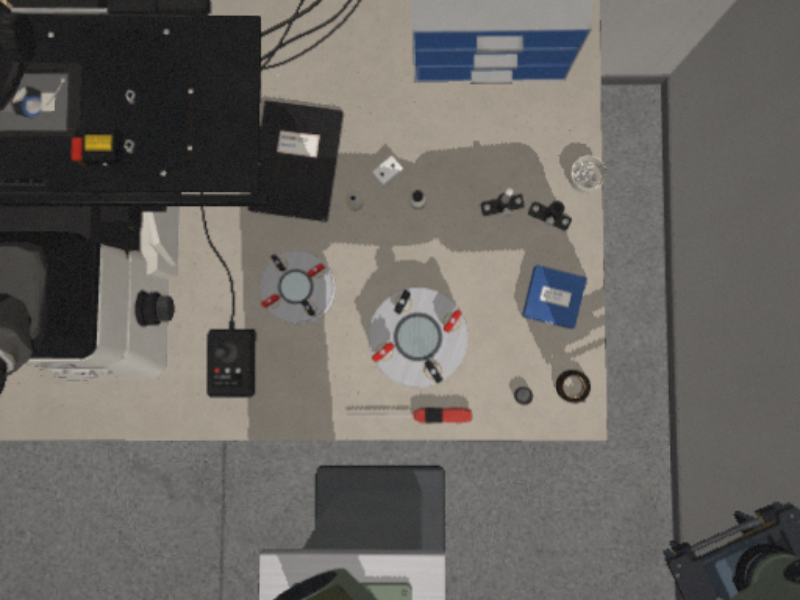

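View pics/scene0.png

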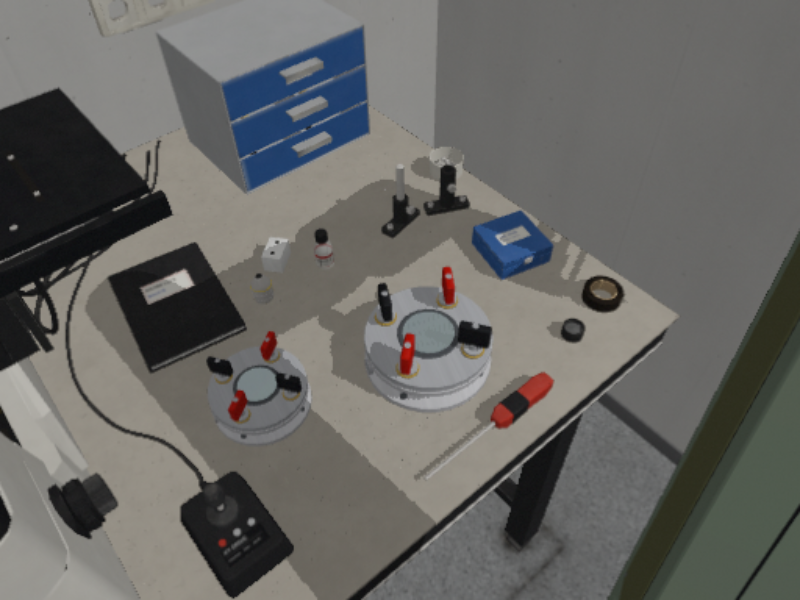

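The top view shows two candidate cells: a small one at (297,287) and a large one at (418,337). I'll measure their diameters and look at an enlarged orthographic crop of the large one at knob-top height.

```bash
cat > h.py <<'E'
import numpy as np,cv2
def proj(c,X):
    p=np.asarray(X)@c["R"].T+c["t"]; s=p[...,:2]/p[...,2:]
    s=s*(1+c["k1"]*(s**2).sum(-1,keepdims=True))
    return s*[c["mtx"][0,0],c["mtx"][1,1]]+[c["mtx"][0,2],c["mtx"][1,2]]
def ortho(c,cx,cy,z,half=.11,n=560):
    # up = +x, left = +y
    g=np.linspace(half,-half,n); x,y=np.meshgrid(cx+g,cy+g,indexing="ij")
    uv=proj(c,np.stack([x,y,np.full_like(x,z)],-1)).astype(np.float32)
    return cv2.remap(c["color"],uv[...,0],uv[...,1],cv2.INTER_CUBIC)
def cloud(c):
    h,w=c["depth"].shape; u,v=np.meshgrid(np.arange(w),np.arange(h))
    s=np.stack([(u-c["mtx"][0,2])/c["mtx"][0,0],(v-c["mtx"][1,2])/c["mtx"][1,1]],-1); d=s.copy()
    for _ in range(5): d=s/(1+c["k1"]*(d**2).sum(-1,keepdims=True))
    P=np.concatenate([d,np.ones((h,w,1))],-1)*c["depth"][...,None]
    return (P-c["t"])@c["R"]
E
python3 - <<'E'
import pickle,cv2,numpy as np
from h import *
c=pickle.load(open("pics/top.pkl","rb"));P=cloud(c)
for u,v in((418,337),(297,287)):
    p=P[int(v/1.5625),int(u/1.5625)];print("centre",p)
    m=(np.linalg.norm(P[...,:2]-p[:2],axis=-1)<.12)&(P[...,2]>.03)&(P[...,2]<.062)&(c["depth"]>0)
    q=P[m][:,:2].astype(np.float32);print("enclosing",cv2.minEnclosingCircle(cv2.convexHull(q)),np.median(P[m][:,2]))
    m2=(np.linalg.norm(P[...,:2]-p[:2],axis=-1)<.12)&(P[...,2]>.08)&(c["depth"]>0)
    n,l,st,ce=cv2.connectedComponentsWithStats(m2.astype(np.uint8))
    for i in range(1,n):
        k=l==i;q=P[k];
        if len(q)<8: continue
        col=c["color"][k].mean(0)
        t=q[q[:,2]>.095][:,:2]
        if len(t)<5: print("low",q.mean(0));continue
        w,V=np.linalg.eigh(np.cov(t.T));d=V[:,1]
        print(len(t),t.mean(0),"bar deg",np.degrees(np.arctan2(d[1],d[0]))%180,"ang",2*np.sqrt(3*w),col.round(),q[:,2].max())
p=P[int(337/1.5625),int(418/1.5625)]
im=ortho(c,p[0],p[1],.104)
cv2.imwrite("pics/ortho.png",im[:,:,::-1])
E
```

```text
centre [ 0.51672432 -0.11375696  0.06216593]
enclosing ((0.5175617337226868, -0.1143505722284317), 0.08383072167634964) 0.056927291808220926
74 [ 0.57407172 -0.08955424] bar deg 151.17318966415124 ang [0.01209829 0.03961042] [66. 65. 65.] 0.10944298257135396
73 [ 0.54250688 -0.17080183] bar deg 144.009909893157 ang [0.01174641 0.0400125 ] [168.  73.  68.] 0.1089215707451577
73 [ 0.49227099 -0.05826203] bar deg 129.49278820943059 ang [0.01195312 0.03829045] [167.  71.  67.] 0.1083322103034924
73 [ 0.46126692 -0.1397452 ] bar deg 34.05689990153027 ang [0.01190007 0.0394682 ] [72. 71. 71.] 0.11124187868350928
centre [0.60215154 0.09148128 0.04697566]
enclosing ((0.5831869840621948, 0.11458244919776917), 0.0901573896408081) 0.04260360012909995
44 [0.71600481 0.11656419] bar deg 96.87633140562777 ang [0.00604439 0.02892544] [32. 31. 32.] 0.30131128132258483
235 [0.70388539 0.12248567] bar deg 92.72429843192415 ang [0.01280523 0.06565628] [32. 32. 32.] 0.2938468265426509
```

View pics/ortho.png

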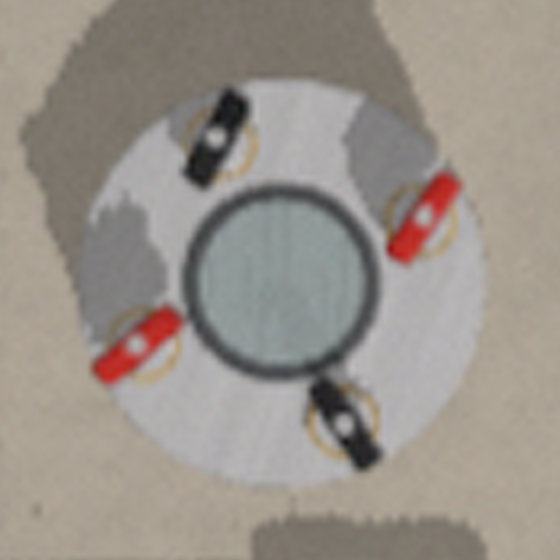

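The crop confirms the large cell: I measure about 168 mm across, nearest the 172 mm given, and the other is far smaller. Its red knobs are at crop pixels (425,216) and (138,345), the black ones at (217,137) and (345,423), and the axis is at (0.5175, -0.1146). First I move above the red knob at (0.5425, -0.1708), whose bar lies at 144°.

```bash
python3 -m inch '[[[0.22,0.25,0],[0,0,0.0238],0.1],[[0.22,0.25,0],[0,0,0.0238],0.1],[[0.22,0.25,0],[0,0,0.0238],0.1],[[0.22,0.25,0],[0,0,0.0238],0.1],[[0.22,0.25,0],[0,0,0.0238],0.1],[[0.22,0.25,0],[0,0,0.0238],0.1],[[0.22,0.25,0],[0,0,0.0238],0.1],[[0.22,0.25,0],[0,0,0.0238],0.1],[[0.22,0.25,0],[0,0,0.0238],0.1],[[0.22,0.25,0],[0,0,0.0238],0.1],[[0.22,0.25,0],[0,0,0.0238],0.1],[[0.22,0.25,0],[0,0,0.0238],0.1]]' 40
python3 -m inch '[[[0.22,0.25,-0.1],[0,0,0.0238],0.1],[[0.23,0.29,-0.1],[0,0,0.0238],0.1],[[0,0,0],[0,0,0],0.1],[[0,0,0],[0,0,0],0.1]]'
cat > s.py <<'E'
from cell import bot
import numpy as np
from scipy.spatial.transform import Rotation as Ro
o=bot.get_obs();w,x,y,z=o["tcp_rot"];M=Ro.from_quat([x,y,z,w]).as_matrix()
print("t",round(float(o["time"]),2),"p",np.round(o["tcp_pos"],4),"yaw",round(np.degrees(np.arctan2(M[1,0],M[0,0])),2),"tilt",np.round(M[:2,2],3),"F",np.round(o["ft_force"],2),"T",np.round(o["ft_torque"],3),"gap",round(float(o["finger_gap"]),4),"ff",round(float(o["finger_force"]),1),"q",np.round(o["q"],3))
E
python3 s.py
```

```text
time: 1.3
tcp_pos: [0.4978, -0.2243, 0.2136]
tcp_rot: [-0.0, 0.445, 0.895, 0.0]
ft_force: [-0.1, 1.0, -0.4]
finger_gap: 0.0411
finger_force: 0.0
time: 1.7
tcp_pos: [0.5421, -0.171, 0.1932]
tcp_rot: [-0.001, 0.31, 0.951, -0.0]
ft_force: [-0.6, -0.1, -0.1]
finger_gap: 0.0413
finger_force: 0.0
t 1.7 p [ 0.5421 -0.171   0.1932] yaw 143.93 tilt [-0.002  0.   ] F [-0.56 -0.12 -0.09] T [ 0.019 -0.102 -0.012] gap 0.0413 ff 0.0 q [-0.326  0.324  1.612 -0.     1.208 -1.267]
```

Run:
```python
from cell import bot
import numpy as np,cv2
from scipy.spatial.transform import Rotation as Ro
from h import *
o=bot.get_obs();w,x,y,z=o["tcp_rot"];T=np.eye(4);T[:3,:3]=Ro.from_quat([x,y,z,w]).as_matrix();T[:3,3]=o["tcp_pos"]
c=bot.read_camera("wrist");C=np.linalg.inv(T@c["T_tool_cam"]);c["R"]=C[:3,:3];c["t"]=C[:3,3]
im=ortho(c,.5175,-.1146,.104)
P=cloud(c)
r=(c["color"][...,0].astype(int)-c["color"][...,1]>60)&(c["depth"]>0)&(P[...,2]>.097)
print(np.round(T@c["T_tool_cam"],3)[:3,3])
n,l,s,_=cv2.connectedComponentsWithStats(r.astype(np.uint8))
for i in range(1,n):
    if s[i,4]>60: 
        q=P[l==i];(a,b,g)=cv2.minAreaRect(q[:,:2].astype(np.float32));print(s[i,4],a,np.array(b).round(4),g,q[:,2].max())
cv2.imwrite("pics/w1.png",np.hstack([im[:,:,::-1]]))
```

```text
[ 0.485 -0.13   0.363]
610 (0.49258407950401306, -0.057583943009376526) [0.012  0.0394] 39.88032531738281 0.10464230565551523
411 (0.5421974062919617, -0.1700848788022995) [0.0104 0.0383] 54.216087341308594 0.10390916917236807
```

View pics/w1.png

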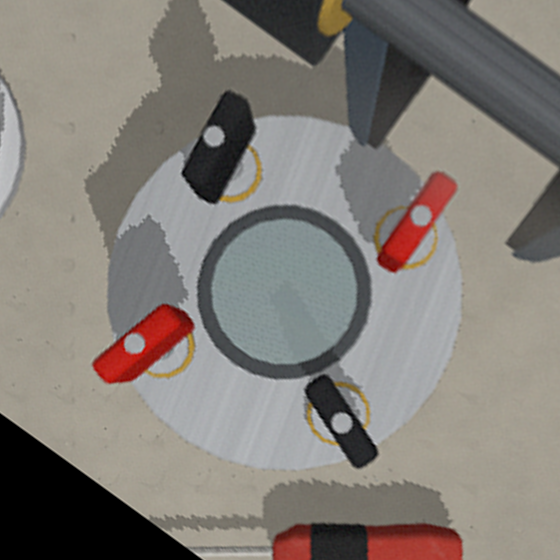

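The wrist picture agrees to within 1 mm: red knob A is at (421,215) and red B at (137,343). I'll descend and grip.

```bash
python3 -m inch '[[[0.005,0.005,-0.3],[0,0,0],0.1],[[0,0,-0.3],[0,0,0],0.1],[[0,0,-0.3],[0,0,0],0.1],[[0,0,-0.2],[0,0,0],0.1],[[0,0,-0.1],[0,0,0],0.1],[[0,0,0],[0,0,0],0.1],[[0,0,0],[0,0,0],0.8],[[0,0,0],[0,0,0],0.8],[[0,0,0],[0,0,0],0.8],[[0,0,0],[0,0,0],0.8],[[0,0,0],[0,0,0],0.8]]' 40; python3 s.py
```

```text
time: 2.85
tcp_pos: [0.5441, -0.1705, 0.0749]
tcp_rot: [0.001, 0.31, 0.951, 0.001]
ft_force: [2.2, 3.0, 2.1]
finger_gap: 0.0118
finger_force: 40.0
t 2.85 p [ 0.5441 -0.1705  0.0749] yaw 143.86 tilt [0.003 0.001] F [2.2  3.05 2.14] T [ 0.642 -0.601  0.071] gap 0.0118 ff 40.0 q [-0.325  0.432  1.772  0.002  0.935 -1.266]
```

```bash
python3 -m inch '[[[0,0,0],[0,0,-0.006],0.8],[[0,0,0],[0,0,-0.006],0.8],[[0,0,0],[0,0,0],0.8]]'>/dev/null; python3 s.py
python3 -m inch '[[[0,0,0],[0,0,-0.012],0.8],[[0,0,0],[0,0,-0.012],0.8],[[0,0,0],[0,0,0],0.8]]'>/dev/null; python3 s.py
python3 -m inch '[[[0,0,0],[0,0,-0.007],0.8],[[0,0,0],[0,0,-0.007],0.8],[[0,0,0],[0,0,0],0.8]]'>/dev/null; python3 s.py
```

```text
t 3.15 p [ 0.544  -0.1706  0.0748] yaw 139.56 tilt [0.003 0.001] F [3.06 4.25 3.54] T [ 0.764 -0.649 -0.042] gap 0.0116 ff 40.0 q [-0.325  0.432  1.772  0.002  0.935 -1.191]
t 3.45 p [ 0.544  -0.1706  0.0748] yaw 130.95 tilt [0.003 0.001] F [3.42 5.02 5.21] T [ 0.916 -0.728 -0.046] gap 0.0115 ff 40.0 q [-0.325  0.432  1.772  0.002  0.935 -1.041]
t 3.75 p [ 0.544  -0.1706  0.0748] yaw 125.97 tilt [0.003 0.001] F [3.32 4.79 3.97] T [ 0.854 -0.701 -0.014] gap 0.0115 ff 40.0 q [-0.325  0.432  1.772  0.002  0.935 -0.954]
```

```bash
python3 -m inch '[[[0,0,0],[0,0,-0.007],0.8],[[0,0,0],[0,0,-0.007],0.8],[[0,0,0],[0,0,0],0.8]]'>/dev/null; python3 s.py
python3 -m inch '[[[0,0,0],[0,0,-0.007],0.8],[[0,0,0],[0,0,-0.007],0.8],[[0,0,0],[0,0,0],0.8]]'>/dev/null; python3 s.py
```

```text
t 4.05 p [ 0.544  -0.1706  0.0748] yaw 120.93 tilt [0.003 0.   ] F [3.78 4.78 5.41] T [ 0.895 -0.732  0.009] gap 0.0119 ff 40.0 q [-0.325  0.432  1.772  0.002  0.935 -0.866]
t 4.35 p [ 0.5439 -0.1707  0.0748] yaw 115.89 tilt [0.003 0.   ] F [2.74 3.88 4.47] T [ 0.845 -0.678 -0.044] gap 0.0121 ff 40.0 q [-0.325  0.432  1.772  0.002  0.935 -0.778]
```

```bash
python3 -c "print()"
```

```text
(no output)
```

Still free after 28°, so I continue.

```bash
python3 -m inch '[[[0,0,0],[0,0,-0.007],0.8],[[0,0,0],[0,0,-0.007],0.8],[[0,0,0],[0,0,0],0.8]]'>/dev/null; python3 s.py
python3 -m inch '[[[0,0,0],[0,0,-0.007],0.8],[[0,0,0],[0,0,-0.007],0.8],[[0,0,0],[0,0,0],0.8]]'>/dev/null; python3 s.py
```

```text
t 4.65 p [ 0.5439 -0.1707  0.0748] yaw 110.85 tilt [0.003 0.   ] F [2.32 3.77 5.01] T [ 0.791 -0.586 -0.066] gap 0.0119 ff 40.0 q [-0.325  0.432  1.772  0.002  0.935 -0.69 ]
t 4.95 p [ 0.5438 -0.1707  0.0748] yaw 105.81 tilt [0.002 0.   ] F [2.71 4.02 4.8 ] T [ 0.903 -0.535 -0.028] gap 0.0119 ff 40.0 q [-3.250e-01  4.320e-01  1.772e+00  1.000e-03  9.350e-01 -6.020e-01]
```

```bash
python3 -m inch '[[[0,0,0],[0,0,-0.007],0.8],[[0,0,0],[0,0,-0.007],0.8],[[0,0,0],[0,0,0],0.8]]'>/dev/null; python3 s.py
python3 -m inch '[[[0,0,0],[0,0,-0.007],0.8],[[0,0,0],[0,0,-0.007],0.8],[[0,0,0],[0,0,0],0.8]]'>/dev/null; python3 s.py
```

```text
t 5.25 p [ 0.5438 -0.1707  0.0748] yaw 100.77 tilt [0.002 0.   ] F [2.45 4.95 4.63] T [ 0.827 -0.623 -0.008] gap 0.0117 ff 40.0 q [-3.250e-01  4.320e-01  1.772e+00  1.000e-03  9.350e-01 -5.140e-01]
t 5.55 p [ 0.5437 -0.1707  0.0747] yaw 95.8 tilt [0.002 0.   ] F [2.72 4.47 5.28] T [ 0.861 -0.603  0.306] gap 0.0118 ff 40.0 q [-3.250e-01  4.320e-01  1.772e+00  1.000e-03  9.350e-01 -4.270e-01]
```

Red A goes stiff between yaw 101 and 96. I'll turn it 6° more, then release and rise.

```bash
python3 -m inch '[[[0,0,0],[0,0,-0.008],0.8],[[0,0,0],[0,0,-0.008],0.8],[[0,0,0],[0,0,0],0.8]]'>/dev/null; python3 s.py
python3 -m inch '[[[0,0,0],[0,0,0],0.1],[[0,0,0],[0,0,0],0.1],[[0,0,0],[0,0,0],0.1],[[0,0,0.3],[0,0,0],0.1],[[0,0,0.4],[0,0,0],0.1],[[0,0,0],[0,0,0],0.1]]'>/dev/null; python3 s.py
```

```text
t 5.85 p [ 0.5437 -0.1707  0.0745] yaw 90.04 tilt [0.002 0.   ] F [2.83 3.68 3.04] T [ 0.825 -0.58   0.27 ] gap 0.012 ff 40.0 q [-3.250e-01  4.330e-01  1.772e+00  1.000e-03  9.350e-01 -3.260e-01]
t 6.45 p [ 0.5456 -0.1725  0.1488] yaw 89.91 tilt [ 0.009 -0.004] F [ 0.32 -0.1   1.67] T [ 0.002 -0.067  0.004] gap 0.0414 ff 0.0 q [-3.260e-01  3.590e-01  1.679e+00 -1.000e-03  1.095e+00 -3.240e-01]
```

```bash
python3 -m inch '[[[-0.10,0.22,0],[0,0,0.022],0.1],[[-0.10,0.22,0],[0,0,0.022],0.1],[[-0.10,0.22,0],[0,0,0.022],0.1],[[-0.10,0.22,0],[0,0,0.022],0.1],[[-0.10,0.22,0],[0,0,0.022],0.1],[[0,0,0],[0,0,0],0.1],[[0,0,0],[0,0,0],0.1],[[0,0,0],[0,0,0],0.1]]'>/dev/null; python3 s.py
```

```text
t 7.25 p [ 0.4932 -0.0618  0.1437] yaw 129.4 tilt [ 0. -0.] F [0.39 0.31 0.5 ] T [ 0.057 -0.16  -0.029] gap 0.041 ff 0.0 q [-1.480e-01  2.570e-01  1.846e+00 -1.000e-03  1.038e+00 -8.350e-01]
```

```bash
python3 -m inch '[[[-0.005,0.038,-0.2],[0,0,0],0.1],[[0,0,-0.2],[0,0,0],0.1],[[0,0,-0.2],[0,0,0],0.1],[[0,0,-0.09],[0,0,0],0.1],[[0,0,0],[0,0,0],0.1],[[0,0,0],[0,0,0],0.1],[[0,0,0],[0,0,0],0.8],[[0,0,0],[0,0,0],0.8],[[0,0,0],[0,0,0],0.8],[[0,0,0],[0,0,0],0.8],[[0,0,0],[0,0,0],0.8]]' >/dev/null; python3 s.py
python3 -m inch '[[[0,0,0],[0,0,-0.006],0.8],[[0,0,0],[0,0,-0.009],0.8],[[0,0,0],[0,0,-0.009],0.8],[[0,0,0],[0,0,-0.009],0.8],[[0,0,0],[0,0,0],0.8]]'>/dev/null; python3 s.py
python3 -m inch '[[[0,0,0],[0,0,-0.007],0.8],[[0,0,0],[0,0,-0.007],0.8],[[0,0,0],[0,0,0],0.8]]'>/dev/null; python3 s.py
```

```text
t 8.35 p [ 0.4931 -0.0569  0.0754] yaw 129.47 tilt [0.002 0.001] F [1.26 1.87 1.44] T [ 0.433 -0.413  0.006] gap 0.0117 ff 40.0 q [-1.39e-01  3.33e-01  1.94e+00  1.00e-03  8.67e-01 -8.28e-01]
t 8.85 p [ 0.4931 -0.0569  0.0754] yaw 117.6 tilt [0.002 0.001] F [2.9  2.04 1.59] T [ 0.563 -0.438 -0.013] gap 0.0117 ff 40.0 q [-1.39e-01  3.33e-01  1.94e+00  1.00e-03  8.67e-01 -6.21e-01]
t 9.15 p [ 0.4931 -0.0569  0.0754] yaw 112.61 tilt [0.002 0.001] F [3.2  3.08 1.71] T [ 0.737 -0.529 -0.061] gap 0.012 ff 40.0 q [-1.39e-01  3.33e-01  1.94e+00  1.00e-03  8.67e-01 -5.34e-01]
```

```bash
python3 -m inch '[[[0,0,0],[0,0,-0.007],0.8],[[0,0,0],[0,0,-0.007],0.8],[[0,0,0],[0,0,0],0.8]]'>/dev/null; python3 s.py
python3 -m inch '[[[0,0,0],[0,0,-0.007],0.8],[[0,0,0],[0,0,-0.007],0.8],[[0,0,0],[0,0,0],0.8]]'>/dev/null; python3 s.py
```

```text
t 9.45 p [ 0.4931 -0.0569  0.0754] yaw 107.59 tilt [0.002 0.001] F [2.32 4.08 2.56] T [ 0.861 -0.603 -0.04 ] gap 0.0118 ff 40.0 q [-1.39e-01  3.33e-01  1.94e+00  1.00e-03  8.67e-01 -4.47e-01]
t 9.75 p [ 0.4931 -0.0569  0.0753] yaw 102.57 tilt [0.002 0.001] F [2.6  5.2  2.46] T [ 0.881 -0.661 -0.031] gap 0.0121 ff 40.0 q [-1.39e-01  3.33e-01  1.94e+00  1.00e-03  8.67e-01 -3.59e-01]
```

```bash
python3 -m inch '[[[0,0,0],[0,0,-0.007],0.8],[[0,0,0],[0,0,-0.007],0.8],[[0,0,0],[0,0,0],0.8]]'>/dev/null; python3 s.py
python3 -m inch '[[[0,0,0],[0,0,-0.007],0.8],[[0,0,0],[0,0,-0.007],0.8],[[0,0,0],[0,0,0],0.8]]'>/dev/null; python3 s.py
```

```text
t 10.05 p [ 0.4931 -0.0569  0.0754] yaw 97.53 tilt [0.002 0.001] F [2.38 4.68 2.56] T [ 0.853 -0.708  0.056] gap 0.0117 ff 40.0 q [-1.39e-01  3.33e-01  1.94e+00  1.00e-03  8.67e-01 -2.71e-01]
t 10.35 p [ 0.4932 -0.0569  0.0753] yaw 92.49 tilt [0.002 0.001] F [2.87 4.04 2.84] T [ 0.846 -0.628  0.004] gap 0.0118 ff 40.0 q [-1.39e-01  3.33e-01  1.94e+00  1.00e-03  8.67e-01 -1.83e-01]
```

```bash
python3 -m inch '[[[0,0,0],[0,0,-0.007],0.8],[[0,0,0],[0,0,-0.007],0.8],[[0,0,0],[0,0,0],0.8]]'>/dev/null; python3 s.py
python3 -m inch '[[[0,0,0],[0,0,-0.007],0.8],[[0,0,0],[0,0,-0.007],0.8],[[0,0,0],[0,0,0],0.8]]'>/dev/null; python3 s.py
```

```text
t 10.65 p [ 0.4931 -0.0569  0.0753] yaw 87.45 tilt [0.002 0.001] F [2.34 4.07 2.05] T [ 0.911 -0.663  0.029] gap 0.0119 ff 40.0 q [-1.39e-01  3.33e-01  1.94e+00  1.00e-03  8.67e-01 -9.50e-02]
t 10.95 p [ 0.4932 -0.0569  0.0753] yaw 82.41 tilt [0.002 0.001] F [2.38 4.6  1.52] T [ 0.962 -0.629  0.075] gap 0.0118 ff 40.0 q [-1.39e-01  3.33e-01  1.94e+00  1.00e-03  8.67e-01 -7.00e-03]
```

```bash
python3 -m inch '[[[0,0,0],[0,0,-0.007],0.8],[[0,0,0],[0,0,-0.007],0.8],[[0,0,0],[0,0,0],0.8]]'>/dev/null; python3 s.py
python3 -m inch '[[[0,0,0],[0,0,-0.007],0.8],[[0,0,0],[0,0,-0.007],0.8],[[0,0,0],[0,0,0],0.8]]'>/dev/null; python3 s.py
```

```text
t 11.25 p [ 0.4932 -0.0569  0.0754] yaw 77.37 tilt [0.002 0.001] F [3.83 4.38 2.83] T [ 0.854 -0.614 -0.035] gap 0.0118 ff 40.0 q [-1.39e-01  3.33e-01  1.94e+00  1.00e-03  8.67e-01  8.10e-02]
t 11.55 p [ 0.4932 -0.0569  0.0753] yaw 72.4 tilt [0.002 0.   ] F [2.42 4.54 2.46] T [ 1.001 -0.639  0.237] gap 0.012 ff 40.0 q [-1.38e-01  3.33e-01  1.94e+00  1.00e-03  8.67e-01  1.68e-01]
```

Stiff between 77 and 72. I'll nip it 6° further, pause, check, then turn the eighth on this knob.

```bash
python3 -m inch '[[[0,0,0],[0,0,-0.008],0.8],[[0,0,0],[0,0,-0.008],0.8],[[0,0,0],[0,0,0],0.8],[[0,0,0],[0,0,0],0.8],[[0,0,0],[0,0,0],0.8]]'>/dev/null; python3 s.py
python3 -m inch '[[[0,0,-0.001],[0,0,-0.0125],0.8],[[0,0,-0.002],[0,0,-0.0125],0.8],[[0,0,-0.001],[0,0,-0.0125],0.8],[[0,0,-0.002],[0,0,-0.0125],0.8],[[0,0,-0.001],[0,0,-0.0125],0.8],[[0,0,0],[0,0,0],0.8]]'>/dev/null; python3 s.py
```

```text
t 12.05 p [ 0.4932 -0.0569  0.0751] yaw 66.68 tilt [0.002 0.   ] F [3.95 4.01 1.13] T [ 0.912 -0.769  0.256] gap 0.0117 ff 40.0 q [-1.38e-01  3.34e-01  1.94e+00  1.00e-03  8.66e-01  2.68e-01]
t 12.65 p [ 0.4932 -0.0569  0.0744] yaw 44.11 tilt [0.002 0.   ] F [3.19 4.33 1.3 ] T [ 0.925 -0.742  0.256] gap 0.0119 ff 40.0 q [-1.380e-01  3.350e-01  1.941e+00  1.000e-03  8.640e-01  6.620e-01]
```

Turning well. I'll finish this knob, release and rise.

```bash
python3 -m inch '[[[0,0,-0.002],[0,0,-0.0125],0.8],[[0,0,-0.001],[0,0,-0.0125],0.8],[[0,0,-0.002],[0,0,-0.0125],0.8],[[0,0,-0.001],[0,0,-0.0125],0.8],[[0,0,-0.002],[0,0,-0.0125],0.8],[[0,0,0],[0,0,0],0.8],[[0,0,0],[0,0,0],0.8]]'>/dev/null; python3 s.py
python3 -m inch '[[[0,0,0],[0,0,0],0.1],[[0,0,0],[0,0,0],0.1],[[0,0,0],[0,0,0],0.1],[[0,0,0.4],[0,0,0],0.1],[[0,0,0.3],[0,0,0],0.1],[[0,0,0],[0,0,0],0.1],[[0,0,0],[0,0,0],0.1],[[0,0,0],[0,0,0],0.1]]'>/dev/null; python3 s.py
```

```text
t 13.35 p [ 0.4933 -0.0569  0.0736] yaw 21.67 tilt [0.002 0.   ] F [4.21 4.6  0.48] T [ 0.906 -0.737  0.268] gap 0.0118 ff 40.0 q [-1.380e-01  3.360e-01  1.942e+00  1.000e-03  8.620e-01  1.054e+00]
t 14.15 p [ 0.4911 -0.0573  0.1423] yaw 21.5 tilt [-0.003  0.   ] F [-0.46  0.03  0.6 ] T [ 0.005 -0.007  0.034] gap 0.0412 ff 0.0 q [-0.139  0.256  1.852 -0.     1.037  1.057]
```

```bash
python3 -m inch '[[[0.058,-0.126,0],[0,0,0.0211],0.1],[[0.058,-0.126,0],[0,0,0.0211],0.1],[[0.058,-0.126,0],[0,0,0.0211],0.1],[[0.058,-0.126,0],[0,0,0.0211],0.1],[[0.058,-0.126,0],[0,0,0.0211],0.1],[[0.058,-0.126,0],[0,0,0.0211],0.1],[[0.058,-0.126,0],[0,0,0.0211],0.1],[[0.058,-0.126,0],[0,0,0.0211],0.1],[[0.058,-0.126,0],[0,0,0.0211],0.1],[[0,0,0],[0,0,0],0.1],[[0,0,0],[0,0,0],0.1],[[0,0,0],[0,0,0],0.1]]'>/dev/null; python3 s.py
```

```text
t 15.35 p [ 0.5438 -0.1699  0.1428] yaw 89.77 tilt [-0.002  0.001] F [-0.6   0.48  0.03] T [-0.039 -0.133 -0.034] gap 0.041 ff 0.0 q [-0.323  0.366  1.684  0.     1.094 -0.319]
```

```bash
python3 -m inch '[[[0,-0.006,-0.2],[0,0,0],0.1],[[0,0,-0.2],[0,0,0],0.1],[[0,0,-0.2],[0,0,0],0.1],[[0,0,-0.09],[0,0,0],0.1],[[0,0,0],[0,0,0],0.1],[[0,0,0],[0,0,0],0.1],[[0,0,0],[0,0,0],0.8],[[0,0,0],[0,0,0],0.8],[[0,0,0],[0,0,0],0.8],[[0,0,0],[0,0,0],0.8],[[0,0,0],[0,0,0],0.8]]' >/dev/null; python3 s.py
python3 -m inch '[[[0,0,0],[0,0,-0.0125],0.8],[[0,0,-0.002],[0,0,-0.0125],0.8],[[0,0,0],[0,0,0],0.8]]'>/dev/null; python3 s.py
```

```text
t 16.45 p [ 0.544  -0.1712  0.0748] yaw 89.91 tilt [-0.001 -0.   ] F [-2.25  0.24  2.55] T [0.085 0.361 0.281] gap 0.0117 ff 39.9 q [-0.325  0.434  1.769 -0.     0.939 -0.323]
t 16.75 p [ 0.5439 -0.1712  0.0744] yaw 80.91 tilt [-0.001 -0.   ] F [-2.63  0.55  3.24] T [-0.005  0.515  0.297] gap 0.0117 ff 39.9 q [-3.250e-01  4.350e-01  1.769e+00 -1.000e-03  9.390e-01 -1.660e-01]
```

```bash
python3 -m inch '[[[0,0,-0.001],[0,0,-0.0125],0.8],[[0,0,-0.002],[0,0,-0.0125],0.8],[[0,0,-0.001],[0,0,-0.0125],0.8],[[0,0,-0.002],[0,0,-0.0125],0.8],[[0,0,-0.001],[0,0,-0.0125],0.8],[[0,0,-0.002],[0,0,-0.0125],0.8],[[0,0,-0.001],[0,0,-0.0125],0.8],[[0,0,-0.002],[0,0,-0.0125],0.8],[[0,0,0],[0,0,0],0.8],[[0,0,0],[0,0,0],0.8],[[0,0,0],[0,0,0],0.8]]'>/dev/null; python3 s.py
python3 -m inch '[[[0,0,0],[0,0,0],0.1],[[0,0,0],[0,0,0],0.1],[[0,0,0],[0,0,0],0.1],[[0,0,0.4],[0,0,0],0.1],[[0,0,0.3],[0,0,0],0.1],[[0,0,0],[0,0,0],0.1],[[0,0,0],[0,0,0],0.1],[[0,0,0],[0,0,0],0.1]]'>/dev/null; python3 s.py
```

```text
t 17.85 p [ 0.5433 -0.171   0.0731] yaw 45.02 tilt [-0.003  0.001] F [-5.25  1.52  5.03] T [0.131 1.074 0.288] gap 0.0119 ff 39.9 q [-0.325  0.436  1.771 -0.     0.937  0.46 ]
t 18.65 p [ 0.5439 -0.171   0.1419] yaw 44.86 tilt [-0.002  0.001] F [ 1.05 -0.97 -0.34] T [-0.058 -0.039 -0.044] gap 0.0412 ff 0.0 q [-0.325  0.367  1.684  0.     1.092  0.463]
```

Both reds are done. Next is the lower black knob at (0.461, -0.139). I'll also measure both black bars with the wrist camera on the way.

```bash
python3 -m inch '[[[-0.2,0.08,0],[0,0,-0.008],0.1],[[-0.2,0.08,0],[0,0,-0.008],0.1],[[-0.2,0.08,0],[0,0,-0.008],0.1],[[-0.226,0.077,0],[0,0,-0.006],0.1],[[0,0,0],[0,0,0],0.1],[[0,0,0],[0,0,0],0.1],[[0,0,0],[0,0,0],0.1]]'>/dev/null; python3 s.py
python3 - <<'E'
from cell import bot
import numpy as np,cv2
from scipy.spatial.transform import Rotation as Ro
from h import *
o=bot.get_obs();w,x,y,z=o["tcp_rot"];T=np.eye(4);T[:3,:3]=Ro.from_quat([x,y,z,w]).as_matrix();T[:3,3]=o["tcp_pos"]
c=bot.read_camera("wrist");C=np.linalg.inv(T@c["T_tool_cam"]);c["R"]=C[:3,:3];c["t"]=C[:3,3]
t=bot.read_camera("top")
for c in(c,t):
    P=cloud(c)
    for n,a in dict(low=(.4613,-.1393),up=(.5753,-.0887),A=(.5436,-.171),B=(.493,-.057)).items():
        k=(np.linalg.norm(P[...,:2]-a,axis=-1)<.025)&(abs(P[...,2]-.103)<.005)&(c["depth"]>0)
        q=P[k][:,:2]
        if len(q)<20: print(n,len(q));continue
        r=cv2.minAreaRect(q.astype(np.float32));W,V=np.linalg.eigh(np.cov(q.T));d=V[:,1];print(n,len(q),q.mean(0).round(4),np.round(r[0],4),np.round(r[1],4),r[2],"pca",np.degrees(np.arctan2(d[1],d[0]))%180)
E
```

```text
t 19.35 p [ 0.4628 -0.1399  0.1427] yaw 34.08 tilt [ 0. -0.] F [-0.36  0.36  0.48] T [ 0.017 -0.026 -0.012] gap 0.041 ff 0.0 q [-0.317  0.238  1.876 -0.     1.027  0.659]
low 769 [ 0.4621 -0.138 ] [ 0.4616 -0.1383] [0.0387 0.0118] 33.97370147705078 pca 33.8584421493365
up 1146 [ 0.574  -0.0888] [ 0.5744 -0.0884] [0.0125 0.0399] 61.09785079956055 pca 151.55009295321082
A 846 [ 0.5431 -0.1692] [ 0.5429 -0.17  ] [0.0399 0.0122] 46.447364807128906 pca 46.65472930186637
B 873 [ 0.4933 -0.0574] [ 0.4926 -0.0573] [0.0398 0.0114] 22.81420135498047 pca 22.899894642160575
low 0
up 72 [ 0.5741 -0.0894] [ 0.5741 -0.0893] [0.0115 0.0386] 61.4809455871582 pca 151.43543102118642
A 67 [ 0.5444 -0.1689] [ 0.5439 -0.1698] [0.0357 0.0111] 45.10417175292969 pca 43.90704851499581
B 66 [ 0.4926 -0.0578] [ 0.492  -0.0582] [0.0387 0.0112] 24.189640045166016 pca 21.357992373281462
```

```bash
python3 -m inch '[[[-0.012,0.01,-0.2],[0,0,0],0.1],[[0,0,-0.2],[0,0,0],0.1],[[0,0,-0.2],[0,0,0],0.1],[[0,0,-0.085],[0,0,0],0.1],[[0,0,0],[0,0,0],0.1],[[0,0,0],[0,0,0],0.1],[[0,0,0],[0,0,0],0.8],[[0,0,0],[0,0,0],0.8],[[0,0,0],[0,0,0],0.8],[[0,0,0],[0,0,0],0.8],[[0,0,0],[0,0,0],0.8]]' >/dev/null; python3 s.py
python3 -m inch '[[[0,0,0],[0,0,-0.0125],0.8],[[0,0,-0.002],[0,0,-0.0125],0.8],[[0,0,0],[0,0,0],0.8]]'>/dev/null; python3 s.py
```

```text
t 20.55 p [ 0.4613 -0.139   0.075 ] yaw 34.07 tilt [ 0.002 -0.001] F [ 0.79 -2.15  0.76] T [-0.325 -0.076 -0.052] gap 0.0116 ff 40.0 q [-3.160e-01  3.140e-01  1.972e+00 -1.000e-03  8.540e-01  6.610e-01]
t 20.85 p [ 0.4612 -0.1389  0.0747] yaw 25.12 tilt [ 0.001 -0.001] F [ 0.84 -2.34  1.44] T [-0.307 -0.128  0.271] gap 0.0118 ff 40.0 q [-3.160e-01  3.140e-01  1.972e+00 -1.000e-03  8.530e-01  8.170e-01]
```

```bash
python3 -m inch '[[[0,0,-0.001],[0,0,-0.0125],0.8],[[0,0,-0.002],[0,0,-0.0125],0.8],[[0,0,-0.001],[0,0,-0.0125],0.8],[[0,0,-0.002],[0,0,-0.0125],0.8],[[0,0,-0.001],[0,0,-0.0125],0.8],[[0,0,-0.002],[0,0,-0.0125],0.8],[[0,0,-0.001],[0,0,-0.0125],0.8],[[0,0,-0.002],[0,0,-0.0125],0.8],[[0,0,0],[0,0,-0.003],0.8],[[0,0,0],[0,0,0],0.8],[[0,0,0],[0,0,0],0.8]]'>/dev/null; python3 s.py
python3 -m inch '[[[0,0,0],[0,0,0],0.1],[[0,0,0],[0,0,0],0.1],[[0,0,0],[0,0,0],0.1],[[0,0,0.4],[0,0,0],0.1],[[0,0,0.3],[0,0,0],0.1],[[0,0,0],[0,0,0],0.1],[[0,0,0],[0,0,0],0.1],[[0,0,0],[0,0,0],0.1]]'>/dev/null; python3 s.py
```

```text
t 21.95 p [ 0.4612 -0.1385  0.0734] yaw -11.93 tilt [ 0.001 -0.   ] F [ 1.01 -0.24  1.29] T [ 0.139 -0.36   0.355] gap 0.012 ff 40.0 q [-0.316  0.316  1.974  0.     0.85   1.463]
t 22.75 p [ 0.4597 -0.1382  0.1421] yaw -12.03 tilt [-0.003  0.001] F [-0.54 -0.4   0.25] T [ 0.032  0.076 -0.045] gap 0.0411 ff 0.0 q [-0.316  0.235  1.883 -0.     1.027  1.465]
```

```bash
python3 -m inch '[[[0.058,0.025,0.02],[0,0,0.0227],0.1],[[0.058,0.025,0],[0,0,0.0227],0.1],[[0.058,0.025,0],[0,0,0.0227],0.1],[[0.058,0.025,0],[0,0,0.0227],0.1],[[0.058,0.025,0],[0,0,0.0227],0.1],[[0.058,0.025,0],[0,0,0.0227],0.1],[[0.058,0.025,0],[0,0,0.0227],0.1],[[0.058,0.025,0],[0,0,0.0227],0.1],[[0.058,0.025,0],[0,0,0.0227],0.1],[[0.058,0.025,0],[0,0,0.0227],0.1],[[0.058,0.025,0],[0,0,0.0227],0.1],[[0.058,0.025,0],[0,0,0.0227],0.1]]'>/dev/null
python3 -m inch '[[[0.058,0.025,-0.02],[0,0,0.0227],0.1],[[0.058,0.025,0],[0,0,0.0227],0.1],[[0.058,0.025,0],[0,0,0.0227],0.1],[[0.058,0.025,0],[0,0,0.0227],0.1],[[0.058,0.025,0],[0,0,0.0227],0.1],[[0.058,0.025,0],[0,0,0.0227],0.1],[[0.058,0.025,0],[0,0,0.0227],0.1],[[0.058,0.025,0],[0,0,0.0227],0.1],[[0,0,0],[0,0,0],0.1],[[0,0,0],[0,0,0],0.1],[[0,0,0],[0,0,0],0.1]]'>/dev/null; python3 s.py
```

```text
t 25.05 p [ 0.576  -0.0886  0.1425] yaw 151.29 tilt [-0.002  0.   ] F [-0.12  0.33  0.11] T [ 0.038 -0.164  0.002] gap 0.0411 ff 0.0 q [-0.172  0.385  1.653  0.     1.104 -1.242]
```

```bash
python3 -m inch '[[[-0.01,0,-0.2],[0,0,0],0.1],[[0,0,-0.2],[0,0,0],0.1],[[0,0,-0.2],[0,0,0],0.1],[[0,0,-0.085],[0,0,0],0.1],[[0,0,0],[0,0,0],0.1],[[0,0,0],[0,0,0],0.1],[[0,0,0],[0,0,0],0.8],[[0,0,0],[0,0,0],0.8],[[0,0,0],[0,0,0],0.8],[[0,0,0],[0,0,0],0.8],[[0,0,0],[0,0,0],0.8]]' >/dev/null; python3 s.py
python3 -m inch '[[[0,0,0],[0,0,-0.0125],0.8],[[0,0,-0.002],[0,0,-0.0125],0.8],[[0,0,0],[0,0,0],0.8]]'>/dev/null; python3 s.py
```

```text
t 26.15 p [ 0.5759 -0.0886  0.075 ] yaw 151.43 tilt [ 0.001 -0.   ] F [0.43 1.35 1.06] T [ 0.144 -0.134  0.086] gap 0.012 ff 40.0 q [-0.172  0.45   1.74   0.     0.951 -1.245]
t 26.45 p [ 0.5759 -0.0886  0.0747] yaw 142.47 tilt [ 0. -0.] F [-0.56 -0.86  0.58] T [-0.021 -0.125  0.273] gap 0.0117 ff 40.0 q [-0.172  0.45   1.74  -0.     0.95  -1.088]
```

```bash
python3 -m inch '[[[0,0,-0.001],[0,0,-0.0125],0.8],[[0,0,-0.002],[0,0,-0.0125],0.8],[[0,0,-0.001],[0,0,-0.0125],0.8],[[0,0,-0.002],[0,0,-0.0125],0.8],[[0,0,-0.001],[0,0,-0.0125],0.8],[[0,0,-0.002],[0,0,-0.0125],0.8],[[0,0,-0.001],[0,0,-0.0125],0.8],[[0,0,-0.002],[0,0,-0.0125],0.8],[[0,0,0],[0,0,-0.003],0.8],[[0,0,0],[0,0,0],0.8],[[0,0,0],[0,0,0],0.8]]'>/dev/null; python3 s.py
python3 -m inch '[[[0,0,0],[0,0,0],0.1],[[0,0,0],[0,0,0],0.1],[[0,0,0],[0,0,0],0.1],[[0,0,0.4],[0,0,0],0.1],[[0,0,0.4],[0,0,0],0.1],[[0,0,0],[0,0,0],0.1],[[0,0,0],[0,0,0],0.1],[[0,0,0],[0,0,0],0.1]]'>/dev/null; python3 s.py
python3 - <<'E'
from cell import bot
import numpy as np,cv2
from scipy.spatial.transform import Rotation as Ro
from h import *
o=bot.get_obs();w,x,y,z=o["tcp_rot"];T=np.eye(4);T[:3,:3]=Ro.from_quat([x,y,z,w]).as_matrix();T[:3,3]=o["tcp_pos"]
c=bot.read_camera("wrist");C=np.linalg.inv(T@c["T_tool_cam"]);c["R"]=C[:3,:3];c["t"]=C[:3,3]
s=bot.read_camera("scene")
for c in(c,s):
    P=cloud(c)
    for n,a in dict(low=(.4613,-.139),up=(.5755,-.0887),A=(.5436,-.171),B=(.493,-.057)).items():
        k=(np.linalg.norm(P[...,:2]-a,axis=-1)<.025)&(abs(P[...,2]-.102)<.005)&(c["depth"]>0)
        q=P[k][:,:2]
        if len(q)<20: print(n,len(q));continue
        W,V=np.linalg.eigh(np.cov(q.T));d=V[:,1];print(n,len(q),"pca",np.degrees(np.arctan2(d[1],d[0]))%180)
E
```

```text
t 27.55 p [ 0.5755 -0.0889  0.0734] yaw 105.45 tilt [-0.    -0.001] F [-1.52 -0.94  2.59] T [-0.361  0.155  0.29 ] gap 0.0119 ff 40.0 q [-1.730e-01  4.520e-01  1.742e+00 -1.000e-03  9.480e-01 -4.420e-01]
t 28.35 p [ 0.5748 -0.0883  0.152 ] yaw 105.34 tilt [-0.002  0.001] F [-0.59  0.29  0.01] T [-0.039 -0.089  0.028] gap 0.0414 ff 0.0 q [-0.172  0.376  1.643  0.     1.126 -0.44 ]
low 289 pca 6.635542203385768
up 690 pca 107.46496837157153
A 0
B 791 pca 23.4529026423387
low 122 pca 171.1906240871045
up 113 pca 106.19501691578829
A 110 pca 46.66712562762649
B 127 pca 23.544362467847236
```

All four bars stand where the turns left them: reds at about 46° and 23°, blacks at about 106° and 170°. The wrist fit for the lower black knob covers only part of its bar, so I took the scene camera there. The gripper is clear, so I'm handing in.

```bash
python3 -c "
from cell import bot
print(bot.job_done())"
```

```text
the job is handed in; nothing more can be done
None
```

I nipped both red knobs, turned each red 45° further, then turned each black about 45°, and handed the job in at about 28 s; no verdict came back, so the pass isn't confirmed.

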